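Clamp the printing plate in the pad printer's holder

TASK

Slide the steel printing plate along its holder until it sits fully home against the end stop, then turn the knurled thumbscrew clockwise until it seats firmly on the plate, stopping once the resistance has clearly risen so that the plate is held but not crushed. Leave the jar, tub and spatula where they are and let go of everything.

Things in the scene. Friction and masses are not known exactly. Their poses are not given: they have to be found in the camera images.
- holder: Fixed plate holder: aluminium bed 180 x 124 mm, 12 mm thick; origin at its underside, bed from x -110 to +70 mm, y +-62 mm. Two dark steel guide rails along x (tops 20 mm above the bench, 54 mm apart) keep the plate in a straight channel that ends at a cross bar, the end stop. x axis: the way the plate slides home; z up.
- stop_face (a point): Foot of the end stop's face towards the channel, on the holder's bed, 12 mm above the bench, at holder x +60 mm. The dark steel bar is 90 mm wide, 10 mm thick, its top 32 mm above the bench.
- bridge_top (a point): Middle of the top of the grey bridge over the channel, at holder x +25 mm, nominally 50 mm above the bench (0 to 4.4 mm more). Bridge 24 mm in x, 112 mm in y, 14 mm thick, on two pillars; a brass bush 5 mm high on it guides the thumbscrew.
- plate: Loose flat steel printing plate 100 (x) x 50 (y) x 10 mm, 0.33 to 0.53 kg, on the bed between the rails, 25 to 60 mm short of the stop. Origin: centre of its underside, 12 mm above the bench; x axis along the holder's x. Slides with 2 to 5 N. Home, its front edge (x +50 mm) is on the stop face, its origin at holder x +10 mm.
- lip_top (a point): Middle of the top edge of the plate's turned-up lip, at the rear end, 32 mm above the plate's underside (44 mm above the bench). The lip is 8 mm thick in x (plate x -50 to -42 mm), 50 mm wide in y, and stands 22 mm above the plate's top: push it from behind, or pinch it.
- screw_axis (a point): Point fixed on the holder, on the vertical axis of the thumbscrew (holder x +25 mm), 88 mm above the bench: nominal middle of the knurled head at joint value 0; the true head is 0 to 4.4 mm higher (unknown) and sinks as it turns. Head: steel cylinder 30 mm across, 22 mm high, knurled, white mark on top; 22 mm of clear neck down to the bush at joint value 0.
- screw (a joint): Turn of the thumbscrew, rad, clockwise from above positive (tightening), 0 to 0.6 at start. Sinks 2 mm per rad. Runs free at 0.05 N m (held at rest the reading scatters within that). Its 16 mm foot meets the plate 0.6 to 3.4 rad on, to be felt; torque then climbs 0.1 to 0.3 N m per rad: 0.05 to 0.1 above free is firm, 0.2 too much. Let go, it may spring back up to 0.4 rad.
- ink_jar: White plastic ink jar, 52 mm across, 75 mm high, loose on the bench beside the holder; origin under its centre. Leave it alone.
- tub: Open white plastic tub, 84 mm across the rim, 85 mm high, loose on the bench; origin under its centre. Leave it alone.
- spatula: Loose ink spatula, wooden handle and flat steel blade, 280 mm long, lying on the bench beside the holder; origin under its middle, x axis along it. Leave it alone.

How it is judged (in metres and radians):
On the way:
1. the plate is fully home against the end stop (x of plate in the frame of holder above 0.008 m), for 0.2 s.
At the end, for the whole second after the job is handed in: The plate lies flat in the holder within 3 mm of the end stop, the thumbscrew presses it on the bed so that plate and holder bear on one another with 15 to 100 N (the plate's weight of 3 to 5 N included), and it is at rest (x of plate in the frame of holder above 0.007 m and z of plate in the frame of holder below 0.014 m and contact force between plate and holder between 15 and 100 N and linear speed of plate below 0.01 m/s); the robot touches nothing.
It fails at once if the plate is pressed against its holder with more than 100 N (screw overtightened, or plate rammed) (contact force between plate and holder above 100 N).
It fails at once if a bystander is moved by more than 20 mm (distance of any of ink_jar, tub, spatula from where it was at the start of the episode above 0.02 m).
It also fails if it takes over 72 s, if anything falls off the work surface, if the arm or the gripper's body presses on something with over 40 N, if the wrist force passes 120 N, or if a joint passes its speed limit or range.

ROBOT

A 6-joint arm with a two-finger parallel gripper is mounted at the origin on the work surface. World frame = base frame: x ahead of the robot, y to its left, z up, the work surface at z = 0. Lengths are in mm, angles in rad, forces in N, time in s.
With the tool pointing down it reaches from about 275 to 1000 mm from the base axis. Payload 8.4 kg.
Tool frame: the origin (TCP) lies at the very end of the fingers, on their centre line; the grasp point (between the pads) lies 19 mm behind it; z points along the fingers, y is the line along which they close (so a half turn about z gives the same grasp; the last joint's range is limited). The gripper opens to 85 mm and grips with 20 to 120 N. Pads are 22 mm wide; open, the fingers measure 114 mm over their backs; the gripper's body (76 mm by 85 mm) begins 54 mm behind the grasp point. The pads swing forward as they close: fully open they stand 13 mm farther back than shut.
Start: joints at [-1.289, 0.353, 1.633, -0, 1.155, -0.002], TCP at [175.002, -600.002, 231.281] pointing down, gripper open.
Joint ranges: [-2.63, 2.63], [-0.92, 2.1], [0.06, 2.66], [-1.3, 4.44], [0, 2.69], [-3.02, 3.02]. Speed limits (rad/s): [2.22, 2.22, 2.79, 3.14, 3.14, 3.14].

INTERFACE

Orientations are given as [roll, pitch, yaw] about the fixed x, y, z axes, in that order (R = Rz(yaw) Ry(pitch) Rx(roll)).
In Python, from rig import sensors, grab_frame, camera_params, order gives the robot as it stands. The module is installed in compiled form; this text tells all that it offers.
- The arm moves only by the tool move_arm, never from a script. Its argument "motion" is a list of rows, each a list of 7 numbers: the turn, a rotation vector about the tool's x, y, z in normalised numbers (1 is 4 rad), then the shift along the tool's x, y, z in parts of the range, where 1.0 means 0.4 m, then the finger opening in m, from 0 to 0.0854. A call has 1 to 8 rows; each row is the pose to reach, as a shift and turn from the pose commanded when the call began, along the tool's axes at that moment; what a row does not reach only later rows make up. A row lasts 1/8 s, in which the tool goes at most 62.5 mm and 10.7 degrees, less where a joint would pass 70% of its speed; a pose out of reach is approached as far as the arm can. A call with a gripper value outside its range is refused whole. The fingers move at their own pace and stop on an object; "grip_force" is the grip in N (left out, the last holds). Time passes only in rows, so rows that repeat a pose let the fingers close. It gives the time, the measured TCP pose, the force, the opening and the grip force at its end, in the units of the state.
- sensors.sense(): the state, without advancing time (a new reading comes with each control period).
- grab_frame(name): name is "side" or "top" or "wrist"; returns (picture, depth): 384x512x3 uint8, red, green, blue; 384x512 float32, mm along the optical axis (not along the pixel's ray), 0 where there is no reading.
- camera_params(name): a dict with "camera_matrix" (3x3 intrinsics, pixels), "world_from_camera" (4x4, takes a point from camera to world coordinates). Camera axes: x right, y down, z forward; pixel columns grow to the right and rows downward; lengths in mm; the calibration is good to about 2 mm. A picture is of the moment at which its call begins: read the wrist's pose just before it. camera_params takes no time and is no camera call; for the wrist camera it gives the pose at the moment of the call.
- order.sign_off(): hands the job in; it is judged then, once.
The state is a dict: "clock": time; "qpos": joint angles; "qvel": joint speeds; "joint_efforts": joint torques, N m; "eef_pos": TCP position; "tcp_rot": TCP orientation; "contact_force": force on the tool from outside, world axes, zero at the start; "wrist_torque": the same for the moment, N m; "opening": opening from 0.0 (shut) to 1.0 (fully open); "grasp_force": force on a finger pad.
Only numpy, scipy, OpenCV 4.12 (cv2) and the standard library are available. Lean on these libraries where they do the work, as an engineer would, in place of code of your own. Each camera call takes 0.05 s, during which the arm holds its last target. There are 200 camera calls.

## Working session

There is one attempt and no reset: what is moved stays moved. The work goes in short steps, Python scripts to look and compute and a tool call to move; the robot and the scene stay as the last step left them, time stands still between calls to the robot, and variables do not carry over. Pictures are saved under pics/ and viewed, at most 10 in all, crops included, and the job is handed in when it is done.

Besides the shell and the picture viewer there is one more tool, called after ">>>" as a command line: name --pt "numbers of a row" for each row, then --argument value for the rest. move_arm: Moves the arm, as the interface text tells. Its arguments: {"type":"object","properties":{"motion":{"type":"array","items":{"type":"array","items":{"type":"number"}}},"grip_force":{"type":"number"}},"required":["motion"]}

```bash
mkdir -p pics; python3 - <<'E'
from rig import sensors, grab_frame, camera_params
import cv2,numpy as np
print(sensors.sense())
for n in("side","top"):
    p,d=grab_frame(n); c=camera_params(n); np.savez(n,p=p,d=d,K=c["camera_matrix"],T=c["world_from_camera"])
    cv2.imwrite(f"pics/{n}0.png",p[...,::-1]); print(n,c)
E
```

```text
{'clock': 0.0, 'qpos': array([-1.28941620e+00,  3.53621967e-01,  1.63417683e+00, -7.09969438e-06,
        1.15520497e+00, -2.36283740e-03]), 'qvel': array([-0.00076367, -0.00210765,  0.00243213,  0.00086819,  0.00063351,
       -0.00040137]), 'joint_efforts': array([-1.70091200e-03, -6.05250192e+01, -3.42062402e+01, -1.83709149e-04,
        9.20270715e-03,  2.61493184e-06]), 'eef_pos': array([ 174.85016398, -599.52109969,  230.55977029]), 'tcp_rot': array([-3.14018153e+00,  3.15706396e-06,  2.83745840e-01]), 'contact_force': array([-0.90275799,  0.18885768,  0.67782894]), 'wrist_torque': array([ 0.02556863, -0.03387079, -0.0168048 ]), 'grasp_force': 0.0, 'opening': 0.9992253226955865}
side {'camera_matrix': array([[445.85295759,   0.        , 254.59600101],
       [  0.        , 445.85295759, 190.67681187],
       [  0.        ,   0.        ,   1.        ]]), 'world_from_camera': array([[ 9.89783893e-01, -1.00904618e-01,  1.00727863e-01,
         4.89216290e+02],
       [-1.41988268e-01, -7.61678422e-01,  6.32206702e-01,
        -6.33838924e+02],
       [ 1.29296639e-02, -6.40050185e-01, -7.68224306e-01,
         9.64913226e+02],
       [ 0.00000000e+00,  0.00000000e+00,  0.00000000e+00,
         1.00000000e+00]])}
top {'camera_matrix': array([[395.50676756,   0.        , 257.05547029],
       [  0.        , 395.50676756, 192.32005914],
       [  0.        ,   0.        ,   1.        ]]), 'world_from_camera': array([[ 9.46249726e-03, -9.92400446e-01,  1.22685841e-01,
         4.84122896e+02],
       [-9.99836167e-01, -1.12831649e-02, -1.41538001e-02,
         7.91864486e+01],
       [ 1.54305221e-02, -1.22531810e-01, -9.92344625e-01,
         9.62214389e+02],
       [ 0.00000000e+00,  0.00000000e+00,  0.00000000e+00,
         1.00000000e+00]])}
```

View pics/top0.png

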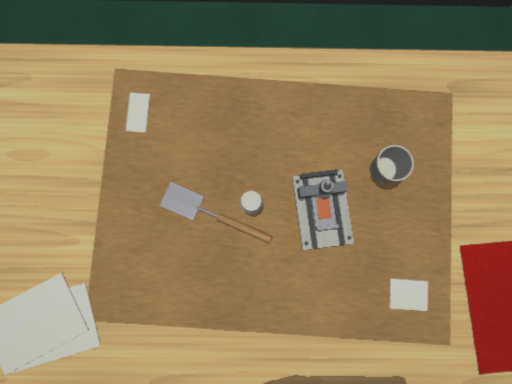

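View pics/side0.png

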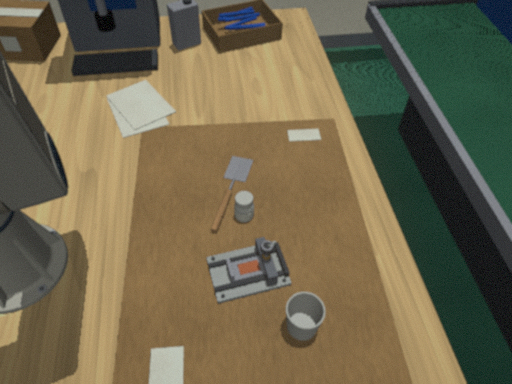

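The top view shows the holder near (323,210) with the stop at its top edge, so home is away from the robot. The jar is at (251,202), the tub at (394,165) and the spatula to the left. The side view agrees, with the holder at (249,270). Next I'll enlarge both crops.

```bash
python3 - <<'E'
import cv2,numpy as np
t=np.load("top.npz")["p"][160:260,280:370];s=np.load("side.npz")["p"][230:310,195:305]
a=cv2.resize(t[...,::-1],None,fx=4.4,fy=5.0*0.88,interpolation=cv2.INTER_CUBIC)
b=cv2.resize(s[...,::-1],None,fx=3.6,fy=3.6,interpolation=cv2.INTER_CUBIC)
o=np.zeros((440,800,3),np.uint8);o[:a.shape[0],:a.shape[1]]=a;o[:b.shape[0],400:400+b.shape[1]]=b[:, :400]
cv2.imwrite("pics/c.png",o)
E
```

```text
(no output)
```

View pics/c.png

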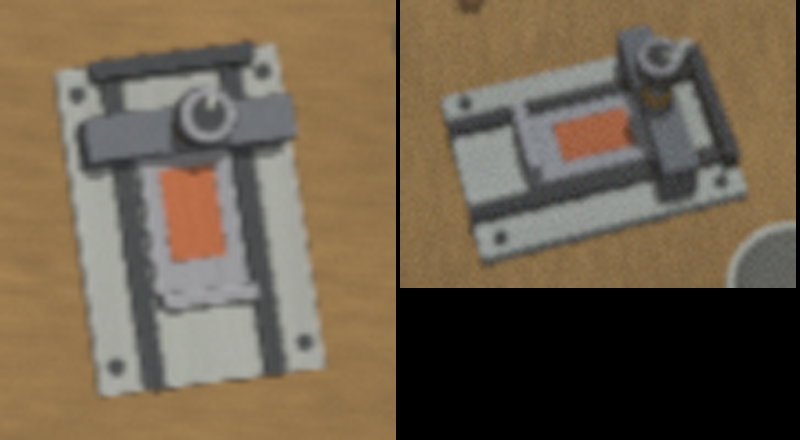

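```bash
cat > h.py <<'E'
import numpy as np
def ray(n,uv,z):
    c=np.load(n+".npz");v=c["T"][:3,:3]@np.linalg.solve(c["K"],[uv[0],uv[1],1.]);o=c["T"][:3,3]
    return o+v*(z-o[2])/v[2]
E
python3 - <<'E'
from h import *
np.set_printoptions(precision=1,suppress=True)
t=lambda u,v:((u+.5)/4.4+279.5,(v+.5)/4.4+159.5); s=lambda u,v:((u-400+.5)/3.6+194.5,(v+.5)/3.6+229.5)
model=np.array([[70,62],[70,-62],[-110,-62],[-110,62]],float)
for n,f,cs in(("top",t,[(57,72),(275,44),(325,368),(100,395)]),("side",s,[(443,97),(483,263)])):
    P=np.array([ray(n,f(*c),12)[:2] for c in cs])
    print(n,P.tolist())
    if n=="top":
        m=model-model.mean(0);q=P-P.mean(0)
        yaw=np.arctan2((m[:,0]*q[:,1]-m[:,1]*q[:,0]).sum(),(m*q).sum())
        R=np.array([[np.cos(yaw),-np.sin(yaw)],[np.sin(yaw),np.cos(yaw)]])
        o=P.mean(0)-R@model.mean(0);print("yaw",yaw,"o",o,"res",(P-o)@R-model)
        H=lambda p:(np.array(p[:2])-o)@R
for nm,c,z in(("lip",(208,294),44),("head",(207,114),101),("stop",(170,62),32),("bridge",(190,130),52)):
    print(nm,ray("top",t(*c),z),H(ray("top",t(*c),z)))
for nm,c,z in(("side lip",(524,142),44),("head",(662,56),101),("cornerRearLeft",(443,97),12),("rearright",(483,263),12),("fr",(745,195),12)):
    print(nm,ray("side",s(*c),z),H(ray("side",s(*c),z)))
d=np.load("top.npz")["d"];
for nm,c in(("lip",(208,294)),("head",(207,114)),("bed",(205,350))):
    u,v=t(*c);k=np.load("top.npz");dd=np.median(d[int(round(v))-1:int(round(v))+2,int(round(u))-1:int(round(u))+2])
    print(nm,(k["T"]@np.append(np.linalg.solve(k["K"],[u,v,1])*dd,1))[:3])
for nm,u,v,z in(("jar",251,200,75),("tub",395,163,85),("spat",270,240,10)):print(nm,ray("top",(u,v),z))
E
```

```text
top [[642.7103561449276, -20.532264644637948], [659.9387808773282, -141.95030218153227], [481.47383520950615, -166.19084446207142], [465.82016850208237, -43.57744319888589]]
yaw 0.1328188122174278 o [582.3 -90.4] res [[-0.9 -0.7]
 [ 0.1  0.6]
 [ 0.   0.2]
 [ 0.7 -0.1]]
side [[466.3093821328613, -44.04446658651932], [482.51137554392227, -170.1474846963938]]
lip [519.7 -96.8  44. ] [-62.9   2. ]
head [607.4 -86.4 101. ] [25.4  0.6]
stop [645.6 -79.9  32. ] [64.1  2. ]
bridge [605.8 -86.7  52. ] [23.8  0.5]
side lip [ 516.7 -104.8   44. ] [-66.9  -5.6]
head [608.5 -87.6 101. ] [26.4 -0.7]
cornerRearLeft [466.3 -44.   12. ] [-108.8   61.3]
rearright [ 482.5 -170.1   12. ] [-109.5  -65.8]
fr [ 657.7 -145.5   12. ] [ 67.4 -64.6]
lip [519.8 -97.3  41.4]
head [607.4 -86.4 101.4]
bed [ 490.6 -100.5   13.9]
jar [576.2  80.   75. ]
tub [ 663.1 -245.6   85. ]
spat [487.3  33.6  10. ]
```

Units first: shifts go in shares of 0.4 m and turns go in shares of 4 rad. So 0.32 m / 0.4 = 0.8, -0.28 m / 0.4 = -0.7, -1.44 rad / 4 = -0.36.

>>> move_arm --pt "0 0 -0.045 0.1 -0.0875 0 0" --pt "0 0 -0.09 0.2 -0.175 0.025 0" --pt "0 0 -0.135 0.3 -0.2625 0.05 0" --pt "0 0 -0.18 0.4 -0.35 0.05 0" --pt "0 0 -0.225 0.5 -0.4375 0.075 0" --pt "0 0 -0.27 0.6 -0.525 0.1 0" --pt "0 0 -0.315 0.7 -0.6125 0.125 0" --pt "0 0 -0.36 0.8 -0.7 0.15 0"

```text
clock: 1.1
eef_pos: [404.4, -240.0, 171.0]
tcp_rot: [3.142, 0.0, 1.73]
contact_force: [0.8, -0.5, 0.7]
opening: -0.002
grasp_force: 0.0
```

```bash
cat >> h.py <<'E'
from scipy.spatial.transform import Rotation as Ro
O=np.array([582.3,-90.4]);YAW=.133
c,s=np.cos(YAW),np.sin(YAW);RH=np.array([[c,-s],[s,c]])
def go(hx,hy,z,yaw):
    "tool-frame turn and shift to holder (hx,hy), height z, tool down at yaw"
    from rig import sensors
    S=sensors.sense();R=Ro.from_euler("xyz",S["tcp_rot"]);T=np.append(O+RH@[hx,hy],z)
    np.set_printoptions(precision=4,suppress=True)
    print("t",S["clock"],"q",S["qpos"],"holder xy",(S["eef_pos"][:2]-O)@RH,S["eef_pos"][2],S["tcp_rot"],"F",S["contact_force"],"M",S["wrist_torque"])
    print("shift mm",R.inv().apply(T-S["eef_pos"]),"turn",(R.inv()*Ro.from_euler("xyz",[np.pi,0,yaw])).as_rotvec())
E
python3 -c "
from h import *;go(-95,0,120,.133+np.pi)"
```

```text
t 1.1 q [-0.5389  0.1866  2.0145 -0.      0.9404 -0.6976] holder xy [-196.1712 -124.7276] 170.9630783796649 [3.1415 0.0001 1.7296] F [ 0.8498 -0.4907  0.6894] M [-0.0309 -0.006   0.0364]
shift mm [122.0842 104.3467  50.9609] turn [-0.      0.0001 -1.545 ]
```

Converted, 0.122 m / 0.4 = 0.305, 0.104 m / 0.4 = 0.26, -1.44 rad / 4 = -0.36.

>>> move_arm --pt "0 0 -0.045 0.05 0.05 0.025 0" --pt "0 0 -0.09 0.1125 0.1 0.05 0" --pt "0 0 -0.135 0.175 0.15 0.075 0" --pt "0 0 -0.18 0.2375 0.2 0.1 0" --pt "0 0 -0.225 0.305 0.26 0.1275 0" --pt "0 0 -0.27 0.305 0.26 0.1275 0" --pt "0 0 -0.315 0.305 0.26 0.1275 0" --pt "0 0 -0.36 0.305 0.26 0.1275 0"

```text
clock: 2.1
eef_pos: [487.8, -105.0, 120.0]
tcp_rot: [3.141, -0.001, -3.113]
contact_force: [-0.2, 0.2, -0.1]
opening: 0.006
grasp_force: 0.0
```

```bash
python3 -c "
from h import *;go(-95,0,28,.133+np.pi)"
```

```text
t 2.1 q [-0.2149  0.304   1.9973 -0.      0.841  -1.8143] holder xy [-95.6144  -1.8924] 119.96577309907231 [ 3.1414 -0.0007 -3.113 ] F [-0.2091  0.2472 -0.1421] M [-0.0267  0.0382  0.0693]
shift mm [-0.4787  1.933  91.9657] turn [ 0.0002 -0.0007 -0.1044]
```

Converted, 0.092 m / 0.4 = 0.23, 0.08 m / 0.4 = 0.2, -0.1 rad / 4 = -0.025.

>>> move_arm --pt "0 0 -0.025 0 0.005 0.075 0" --pt "0 0 -0.025 0 0.005 0.15 0" --pt "0 0 -0.025 0 0.005 0.2 0" --pt "0 0 -0.025 0 0.005 0.23 0" --pt "0 0 -0.025 0 0.005 0.23 0" --pt "0 0 -0.025 0 0.005 0.23 0"

```text
clock: 2.85
eef_pos: [488.4, -103.3, 28.9]
tcp_rot: [-3.141, 0.001, -3.019]
contact_force: [-0.6, -0.1, -0.1]
opening: -0.002
grasp_force: 0.0
```

```bash
python3 -c "
from h import *;go(-51,0,28,.133+np.pi)"
```

```text
t 2.85 q [-0.2114  0.4585  2.0449  0.      0.6373 -1.9044] holder xy [-94.7668  -0.3271] 28.86918890918297 [-3.1413  0.0008 -3.0194] F [-0.5611 -0.1473 -0.06  ] M [-0.0401  0.0157 -0.001 ]
shift mm [-43.76     0.8006   0.9042] turn [-0.0003  0.0008 -0.0108]
```

Push along tool −x, slowly.

Converted, -0.032 m / 0.4 = -0.08, -0.028 m / 0.4 = -0.07, -0.01 rad / 4 = -0.0025.

>>> move_arm --pt "0 0 -0.0025 -0.01 0 0 0" --pt "0 0 -0.0025 -0.02 0 0 0" --pt "0 0 -0.0025 -0.03 0 0 0" --pt "0 0 -0.0025 -0.04 0 0 0" --pt "0 0 -0.0025 -0.05 0 0 0" --pt "0 0 -0.0025 -0.06 0 0 0" --pt "0 0 -0.0025 -0.07 0 0 0" --pt "0 0 -0.0025 -0.08 0 0 0"

```text
clock: 3.85
eef_pos: [520.1, -99.2, 28.2]
tcp_rot: [-3.142, 0.0, -3.009]
contact_force: [-1.1, -0.4, -1.2]
opening: -0.002
grasp_force: 0.7
```

Converted, -0.004 m / 0.4 = -0.01, -0.002 m / 0.4 = -0.005.

>>> move_arm --pt "0 0 0 -0.0025 0 0 0" --pt "0 0 0 -0.005 0 0 0" --pt "0 0 0 -0.0075 0 0 0" --pt "0 0 0 -0.01 0 0 0"

```text
clock: 4.35
eef_pos: [523.7, -98.7, 28.3]
tcp_rot: [3.142, 0.0, -3.009]
contact_force: [-2.6, 0.0, -1.0]
opening: -0.002
grasp_force: 0.7
```

Converted, -0.004 m / 0.4 = -0.01, -0.002 m / 0.4 = -0.005.

>>> move_arm --pt "0 0 0 -0.0025 0 0 0" --pt "0 0 0 -0.005 0 0 0" --pt "0 0 0 -0.0075 0 0 0" --pt "0 0 0 -0.01 0 0 0"

```text
clock: 4.85
eef_pos: [527.7, -98.2, 28.3]
tcp_rot: [3.142, 0.0, -3.009]
contact_force: [-1.7, -0.2, -0.7]
opening: -0.002
grasp_force: 0.7
```

Converted, -0.002 m / 0.4 = -0.005, -0.001 m / 0.4 = -0.0025.

>>> move_arm --pt "0 0 0 -0.0025 0 0 0" --pt "0 0 0 -0.005 0 0 0"

```text
clock: 5.1
eef_pos: [529.7, -98.0, 28.3]
tcp_rot: [3.142, -0.0, -3.009]
contact_force: [-1.2, 0.0, -1.6]
opening: -0.002
grasp_force: 0.7
```

Converted, -0.002 m / 0.4 = -0.005, -0.001 m / 0.4 = -0.0025.

>>> move_arm --pt "0 0 0 -0.0025 0 0 0" --pt "0 0 0 -0.005 0 0 0"

```text
clock: 5.35
eef_pos: [531.2, -97.7, 28.2]
tcp_rot: [3.141, -0.001, -3.009]
contact_force: [-5.8, -2.4, 3.4]
opening: -0.004
grasp_force: 2.9
```

>>> move_arm --pt "0 0 0 -0.0013 0 0 0" --pt "0 0 0 -0.0025 0 0 0" --pt "0 0 0 -0.0025 0 0 0"

```text
clock: 5.72
eef_pos: [531.2, -97.7, 28.3]
tcp_rot: [3.141, -0.003, -3.009]
contact_force: [-7.5, -2.5, 5.1]
opening: -0.001
grasp_force: 3.7
```

```bash
python3 - <<'E'
from rig import grab_frame
from h import *;import cv2
p,d=grab_frame("side");s=p[230:310,195:305]
cv2.imwrite("pics/s1.png",cv2.resize(s[...,::-1],None,fx=6,fy=6,interpolation=cv2.INTER_CUBIC))
go(-80,0,28,.133+np.pi)
E
```

```text
t 5.775 q [-0.1844  0.5043  1.9545 -0.0008  0.6853 -1.8869] holder xy [-51.6049  -0.4811] 28.271192771138743 [ 3.1413 -0.0026 -3.0092] F [-6.8396 -3.1435  4.6085] M [-0.3751  1.1475 -0.0068]
shift mm [28.3946  0.463   0.3445] turn [ 0.0003 -0.0026 -0.0006]
```

View pics/s1.png

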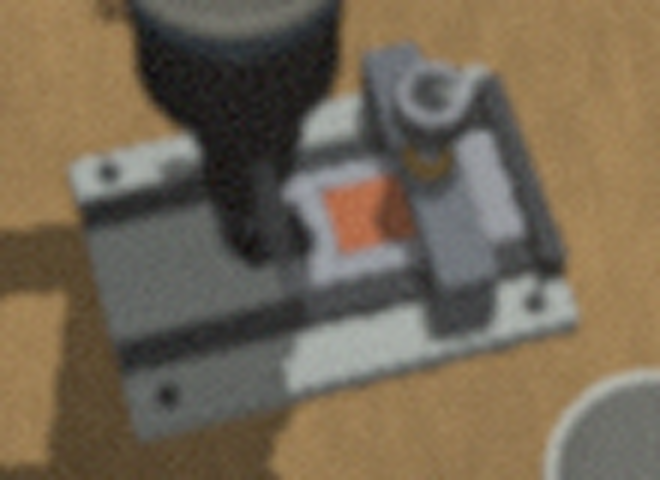

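The side view shows the plate's front edge touching the dark stop bar near (520,230). The force rose with no further travel, so the plate is home. Next I'll back off, lift and go over the screw.

Converted, -0.105 m / 0.4 = -0.2625, -0.06 m / 0.4 = -0.15, -0.9 rad / 4 = -0.225.

>>> move_arm --pt "0 0 0 0.025 0 0 0" --pt "0 0 0 0.05 0 -0.025 0" --pt "0 0 0 0.05 0 -0.15 0" --pt "0 0 -0.045 0.025 0 -0.2625 0.06" --pt "0 0 -0.09 -0.075 0 -0.2625 0.06" --pt "0 0 -0.135 -0.1875 0 -0.2625 0.06" --pt "0 0 -0.18 -0.1875 0 -0.2625 0.06" --pt "0 0 -0.225 -0.1875 0 -0.2625 0.06"

```text
clock: 6.78
eef_pos: [607.1, -87.6, 133.9]
tcp_rot: [-3.141, 0.0, -2.103]
contact_force: [0.6, 0.3, 0.5]
opening: 0.704
grasp_force: 0.0
```

Converted, -0.1 rad / 4 = -0.025.

>>> move_arm --pt "0 0 -0.025 0 0 0 0.06" --pt "0 0 -0.025 0 0 0 0.06" --pt "0 0 -0.025 0 0 0 0.06"

```text
clock: 7.15
eef_pos: [606.9, -87.7, 133.7]
tcp_rot: [-3.141, 0.0, -2.012]
contact_force: [0.2, -0.9, 0.1]
opening: 0.704
grasp_force: 0.0
```

```bash
python3 - <<'E'
from rig import grab_frame,camera_params
from h import *;import cv2
go(25,0,72,4.278)
c=camera_params("wrist");p,d=grab_frame("wrist");np.savez("wrist",p=p,d=d,K=c["camera_matrix"],T=c["world_from_camera"])
cv2.imwrite("pics/w1.png",p[...,::-1])
print(c["world_from_camera"])
E
```

```text
t 7.15 q [-0.146   0.4397  1.7425  0.0001  0.9588 -2.8467] holder xy [24.7408 -0.6027] 133.73101579696885 [-3.141   0.0003 -2.0118] F [ 0.2492 -0.9179  0.0665] M [-0.0094  0.0304  0.0024]
shift mm [-0.6289  0.145  61.7311] turn [-0.0006  0.0003 -0.0066]
[[  -0.9046    0.408     0.1234  576.2139]
 [   0.4262    0.8666    0.2596 -153.9251]
 [  -0.001     0.2874   -0.9578  275.9594]
 [   0.        0.        0.        1.    ]]
```

View pics/w1.png

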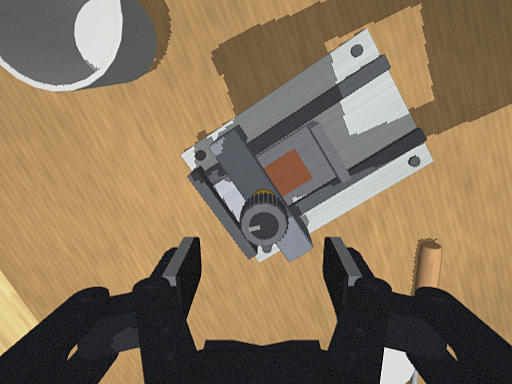

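The wrist view shows the head at (264,224) between the open fingers, with its white mark at (256,228). The plate's lip is at (325,150).

```bash
python3 - <<'E'
from h import *
k=np.load("wrist.npz");d=k["d"];v,u=np.mgrid[185:260,225:305];z=d[185:260,225:305]
P=np.linalg.inv(k["K"])@np.stack([u.ravel(),v.ravel(),np.ones(u.size)])*z.ravel()
W=(k["T"][:3,:3]@P).T+k["T"][:3,3]
m=W[:,2]>96;W=W[m];print(m.sum(),np.percentile(W[:,2],[10,50,90]))
t=W[np.abs(W[:,2]-np.median(W[:,2]))<3];c=(t.min(0)+t.max(0))/2;print(c,np.ptp(t,axis=0),"holder",(c[:2]-O)@RH, ray("wrist",(264,224.5),101))
E
```

```text
1771 [ 99.09531666 100.92746348 101.9420618 ]
[606.8459984  -86.65227113 100.73110533] [29.94338756 30.41765546  5.57070899] holder [24.82620087  0.45962926] [606.49761666 -86.71488564 101.        ]
```

Converted, 0.063 m / 0.4 = 0.1575, 0.02 m / 0.4 = 0.05.

>>> move_arm --pt "0 0 0 -0.0018 0.0008 0.05 0.06" --pt "0 0 0 -0.0018 0.0008 0.1125 0.06" --pt "0 0 0 -0.0018 0.0008 0.1575 0.06" --pt "0 0 0 -0.0018 0.0008 0.1575 0.06" --pt "0 0 0 -0.0018 0.0008 0.1575 0.06"

```text
clock: 7.82
eef_pos: [607.5, -87.0, 70.9]
tcp_rot: [-3.141, 0.0, -2.01]
contact_force: [0.1, -0.0, 0.4]
opening: 0.699
grasp_force: 0.0
```

>>> move_arm --pt "0 0 0 0 0 0 0.02" --pt "0 0 0 0 0 0 0.02" --pt "0 0 0 0 0 0 0.02" --pt "0 0 0 0 0 0 0.02" --pt "0 0 0 0 0 0 0.02" --pt "0 0 0 0 0 0 0.02" --grip_force 40

```text
clock: 8.57
eef_pos: [607.0, -86.7, 71.2]
tcp_rot: [-3.141, 0.0, -2.009]
contact_force: [-2.8, 1.3, 5.7]
opening: 0.34
grasp_force: 39.0
```

```bash
python3 -c "
from h import *;go(24.8,.4,70,4.278)"
```

```text
t 8.575 q [-0.1445  0.5215  1.7774  0.0003  0.8423 -2.8476] holder xy [24.9481  0.3644] 71.24524806755596 [-3.1414  0.0003 -2.0095] F [-2.8392  1.2726  5.6588] M [ 0.1647  0.3803 -0.0348]
shift mm [0.0506 0.1441 1.2452] turn [-0.0002  0.0003 -0.0043]
```

Converted, 0.0012 m / 0.4 = 0.003, 0.0003 m / 0.4 = 0.0008, 0.6 rad / 4 = 0.15.

>>> move_arm --pt "0 0 0.0188 0 0 0.0004 0.02" --pt "0 0 0.0375 0 0 0.0008 0.02" --pt "0 0 0.0563 0 0 0.0011 0.02" --pt "0 0 0.075 0 0 0.0015 0.02" --pt "0 0 0.0938 0 0 0.0019 0.02" --pt "0 0 0.1125 0 0 0.0023 0.02" --pt "0 0 0.1313 0 0 0.0026 0.02" --pt "0 0 0.15 0 0 0.003 0.02"

```text
clock: 9.57
eef_pos: [606.9, -86.8, 70.0]
tcp_rot: [-3.142, 0.0, -2.612]
contact_force: [-4.0, 1.3, 6.2]
opening: 0.338
grasp_force: 39.1
```

```bash
cat > m.py <<'E'
from rig import sensors,grab_frame
import numpy as np
S=sensors.sense();a=[S]
for i in range(5): grab_frame("side");a.append(sensors.sense())
M=np.array([x["wrist_torque"][2] for x in a]);S=a[-1]
print("t %.2f"%S["clock"],"Mz",M.round(3),"mean %.3f"%M.mean(),"yaw %.3f"%S["tcp_rot"][2],"q6 %.3f"%S["qpos"][5],"F",S["contact_force"].round(1),"pos",S["eef_pos"].round(1))
E
python3 m.py
```

```text
t 9.82 Mz [ 0.037 -0.091 -0.086 -0.126 -0.051 -0.08 ] mean -0.066 yaw -2.610 q6 -2.248 F [-3.7  1.3  6.4] pos [606.9 -86.8  70.1]
```

```bash
sed -i 's/range(5)/range(7)/; $a print("tau6",np.array([x["joint_efforts"][5] for x in a]).round(3))' m.py; python3 m.py
```

```text
t 10.18 Mz [-0.08  -0.054 -0.063 -0.099 -0.047 -0.082 -0.035 -0.08 ] mean -0.068 yaw -2.609 q6 -2.248 F [-3.9  1.7  6.2] pos [606.9 -86.8  70. ]
tau6 [-0.048 -0.061 -0.063 -0.064 -0.064 -0.064 -0.064 -0.064]
```

Converted, 0.0006 m / 0.4 = 0.0015, 0.00045 m / 0.4 = 0.0011, 0.3 rad / 4 = 0.075.

>>> move_arm --pt "0 0 0.0188 0 0 0.0004 0.02" --pt "0 0 0.0375 0 0 0.0008 0.02" --pt "0 0 0.0563 0 0 0.0011 0.02" --pt "0 0 0.075 0 0 0.0015 0.02"

```text
clock: 10.68
eef_pos: [606.8, -86.9, 69.4]
tcp_rot: [-3.142, -0.0, -2.912]
contact_force: [-3.5, 0.7, 6.6]
opening: 0.338
grasp_force: 39.1
```

```bash
python3 m.py
```

```text
t 11.03 Mz [-0.013 -0.024 -0.051 -0.086 -0.053 -0.053 -0.079 -0.066] mean -0.053 yaw -2.910 q6 -1.948 F [-3.8  0.9  6.8] pos [606.8 -86.8  69.4]
tau6 [-0.95  -0.543  0.691  0.209  0.007 -0.048 -0.061 -0.063]
```

```bash
sed -i 's/range(7)/range(3)/' m.py
```

```text
(no output)
```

Converted, 0.0006 m / 0.4 = 0.0015, 0.00045 m / 0.4 = 0.0011, 0.3 rad / 4 = 0.075.

>>> move_arm --pt "0 0 0.0188 0 0 0.0004 0.02" --pt "0 0 0.0375 0 0 0.0008 0.02" --pt "0 0 0.0563 0 0 0.0011 0.02" --pt "0 0 0.075 0 0 0.0015 0.02" --pt "0 0 0.075 0 0 0.0015 0.02" --pt "0 0 0.075 0 0 0.0015 0.02"

```text
clock: 11.78
eef_pos: [606.7, -86.9, 68.8]
tcp_rot: [3.142, -0.0, 3.074]
contact_force: [-4.1, 0.7, 6.4]
opening: 0.342
grasp_force: 39.1
```

```bash
python3 m.py
```

```text
t 11.93 Mz [-0.067 -0.088 -0.094 -0.091] mean -0.085 yaw 3.074 q6 -1.648 F [-4.2 -0.2  6.8] pos [606.7 -86.9  68.8]
tau6 [-0.048 -0.061 -0.064 -0.064]
```

Still running free (settled −0.064 at 1.2 rad).

Converted, 0.0006 m / 0.4 = 0.0015, 0.00045 m / 0.4 = 0.0011, 0.3 rad / 4 = 0.075.

>>> move_arm --pt "0 0 0.0188 0 0 0.0004 0.02" --pt "0 0 0.0375 0 0 0.0008 0.02" --pt "0 0 0.0563 0 0 0.0011 0.02" --pt "0 0 0.075 0 0 0.0015 0.02" --pt "0 0 0.075 0 0 0.0015 0.02" --pt "0 0 0.075 0 0 0.0015 0.02"

```text
clock: 12.68
eef_pos: [606.6, -86.8, 68.2]
tcp_rot: [-3.141, -0.0, 2.774]
contact_force: [-3.2, 1.6, 7.3]
opening: 0.333
grasp_force: 39.2
```

```bash
python3 m.py
```

```text
t 12.82 Mz [-0.061 -0.123 -0.058 -0.089] mean -0.083 yaw 2.774 q6 -1.348 F [-3.8  1.6  6.3] pos [606.6 -86.9  68.2]
tau6 [-0.049 -0.062 -0.065 -0.065]
```

Converted, 0.0006 m / 0.4 = 0.0015, 0.00045 m / 0.4 = 0.0011, 0.3 rad / 4 = 0.075.

>>> move_arm --pt "0 0 0.0188 0 0 0.0004 0.02" --pt "0 0 0.0375 0 0 0.0008 0.02" --pt "0 0 0.0563 0 0 0.0011 0.02" --pt "0 0 0.075 0 0 0.0015 0.02" --pt "0 0 0.075 0 0 0.0015 0.02" --pt "0 0 0.075 0 0 0.0015 0.02"

```text
clock: 13.58
eef_pos: [606.5, -86.8, 67.6]
tcp_rot: [-3.141, -0.001, 2.474]
contact_force: [-3.3, 0.9, 7.5]
opening: 0.34
grasp_force: 39.2
```

```bash
python3 m.py
```

```text
t 13.72 Mz [-0.101 -0.088 -0.11  -0.029] mean -0.082 yaw 2.474 q6 -1.048 F [-3.7  0.8  7.7] pos [606.5 -86.8  67.6]
tau6 [-0.049 -0.063 -0.065 -0.066]
```

Converted, 0.0006 m / 0.4 = 0.0015, 0.00045 m / 0.4 = 0.0011, 0.3 rad / 4 = 0.075.

>>> move_arm --pt "0 0 0.0188 0 0 0.0004 0.02" --pt "0 0 0.0375 0 0 0.0008 0.02" --pt "0 0 0.0563 0 0 0.0011 0.02" --pt "0 0 0.075 0 0 0.0015 0.02" --pt "0 0 0.075 0 0 0.0015 0.02" --pt "0 0 0.075 0 0 0.0015 0.02"

```text
clock: 14.48
eef_pos: [606.4, -86.7, 67.0]
tcp_rot: [-3.141, -0.001, 2.174]
contact_force: [-4.2, 1.2, 8.2]
opening: 0.337
grasp_force: 39.3
```

```bash
python3 m.py; python3 -c "
from rig import *;import cv2,numpy as np
from rig import grab_frame
p,d=grab_frame('wrist');cv2.imwrite('pics/w2.png',p[120:300,160:360,::-1])"
```

```text
t 14.62 Mz [-0.074 -0.062 -0.074 -0.085] mean -0.073 yaw 2.174 q6 -0.748 F [-3.6  1.2  8.8] pos [606.4 -86.7  67. ]
tau6 [-0.051 -0.064 -0.066 -0.067]
```

View pics/w2.png

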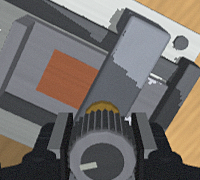

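In the wrist view the white mark at crop (90,166) keeps the same direction from the head centre as before. So the head turns with the gripper and isn't slipping.

Converted, 0.0006 m / 0.4 = 0.0015, 0.00045 m / 0.4 = 0.0011, 0.3 rad / 4 = 0.075.

>>> move_arm --pt "0 0 0.0188 0 0 0.0004 0.02" --pt "0 0 0.0375 0 0 0.0008 0.02" --pt "0 0 0.0563 0 0 0.0011 0.02" --pt "0 0 0.075 0 0 0.0015 0.02" --pt "0 0 0.075 0 0 0.0015 0.02" --pt "0 0 0.075 0 0 0.0015 0.02"

```text
clock: 15.42
eef_pos: [606.4, -86.6, 66.4]
tcp_rot: [-3.141, -0.001, 1.874]
contact_force: [-4.6, 1.6, 8.6]
opening: 0.338
grasp_force: 39.3
```

```bash
python3 m.py
```

```text
t 15.57 Mz [-0.001 -0.08  -0.033 -0.031] mean -0.036 yaw 1.874 q6 -0.448 F [-4.2  2.7  8.3] pos [606.3 -86.6  66.4]
tau6 [-0.051 -0.064 -0.067 -0.068]
```

Converted, 0.0006 m / 0.4 = 0.0015, 0.00045 m / 0.4 = 0.0011, 0.3 rad / 4 = 0.075.

>>> move_arm --pt "0 0 0.0188 0 0 0.0004 0.02" --pt "0 0 0.0375 0 0 0.0008 0.02" --pt "0 0 0.0563 0 0 0.0011 0.02" --pt "0 0 0.075 0 0 0.0015 0.02" --pt "0 0 0.075 0 0 0.0015 0.02" --pt "0 0 0.075 0 0 0.0015 0.02"

```text
clock: 16.32
eef_pos: [606.3, -86.5, 65.9]
tcp_rot: [-3.14, -0.001, 1.574]
contact_force: [-5.1, 2.2, 8.5]
opening: 0.339
grasp_force: 39.4
```

```bash
python3 m.py
```

```text
t 16.48 Mz [ 0.    -0.029 -0.009 -0.015] mean -0.013 yaw 1.574 q6 -0.148 F [-4.7  2.6 10.1] pos [606.3 -86.5  65.9]
tau6 [-0.018 -0.031 -0.034 -0.035]
```

Resistance has begun to rise. I'll use smaller steps from here.

Converted, 0.0002 m / 0.4 = 0.0005, 0.0001 m / 0.4 = 0.0003, 0.1 rad / 4 = 0.025.

>>> move_arm --pt "0 0 0.0125 0 0 0.0003 0.02" --pt "0 0 0.025 0 0 0.0005 0.02" --pt "0 0 0.025 0 0 0.0005 0.02" --pt "0 0 0.025 0 0 0.0005 0.02" --pt "0 0 0.025 0 0 0.0005 0.02"

```text
clock: 17.1
eef_pos: [606.3, -86.5, 65.7]
tcp_rot: [-3.14, -0.0, 1.474]
contact_force: [-4.3, 3.2, 9.5]
opening: 0.341
grasp_force: 39.4
```

```bash
python3 m.py
```

```text
t 17.25 Mz [-0.045 -0.024 -0.024 -0.03 ] mean -0.031 yaw 1.474 q6 -0.048 F [-4.8  1.8 10.3] pos [606.4 -86.5  65.8]
tau6 [-0.009 -0.009 -0.009 -0.009]
```

Converted, 0.0002 m / 0.4 = 0.0005, 0.0001 m / 0.4 = 0.0003, 0.05 rad / 4 = 0.0125.

>>> move_arm --pt "0 0 0.0125 0 0 0.0003 0.02" --pt "0 0 0.025 0 0 0.0005 0.02" --pt "0 0 0.025 0 0 0.0005 0.02" --pt "0 0 0.025 0 0 0.0005 0.02" --pt "0 0 0.025 0 0 0.0005 0.02"

```text
clock: 17.88
eef_pos: [606.4, -86.4, 65.6]
tcp_rot: [-3.14, -0.0, 1.374]
contact_force: [-4.4, 2.1, 10.6]
opening: 0.337
grasp_force: 39.5
```

```bash
python3 m.py
```

```text
t 18.02 Mz [ 0.018 -0.004 -0.016  0.113] mean 0.028 yaw 1.374 q6 0.052 F [-4.8  2.  10.2] pos [606.4 -86.4  65.6]
tau6 [0.015 0.015 0.015 0.015]
```

The rise is 0.083 N m, which is inside the firm band. I'll photograph the mark, let go, and check for spring-back.

```bash
cat > mk.py <<'E'
from rig import grab_frame,sensors
import cv2,sys,numpy as np
p,d=grab_frame("wrist");cv2.imwrite(f"pics/{sys.argv[1]}.png",cv2.resize(p[240:320,210:310,::-1],None,fx=4,fy=4))
E
python3 mk.py a1
```

>>> move_arm --pt "0 0 0 0 0 0 0.05" --pt "0 0 0 0 0 0 0.05" --pt "0 0 0 0 0 0 0.05" --pt "0 0 0 0 0 0 0.05" --pt "0 0 0 0 0 0 0.05"

```text
clock: 18.7
eef_pos: [607.0, -87.0, 64.4]
tcp_rot: [-3.142, 0.0, 1.374]
contact_force: [-0.3, -0.1, -0.1]
opening: 0.584
grasp_force: 0.0
```

```bash
python3 m.py; python3 mk.py a2; python3 -c "
import cv2,numpy as np
cv2.imwrite('pics/a.png',np.hstack([cv2.imread('pics/a1.png'),cv2.imread('pics/a2.png')]))"
```

```text
t 18.85 Mz [ 0.001  0.005  0.01  -0.049] mean -0.008 yaw 1.374 q6 0.052 F [-0.6  0.4 -0.3] pos [606.9 -86.9  64.4]
tau6 [ 0.  0. -0. -0.]
```

View pics/a.png

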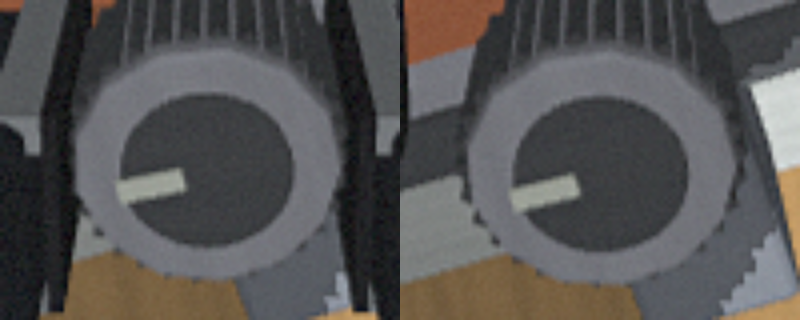

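Left is gripped and right is released. The mark turned back only about 4° (0.08 rad): its tip sits at (120,193) on the left and at (115,204) in the right panel. That leaves about 0.06 N m on the screw, which at 2 mm/rad is about 30 N on the plate. Now I'll lift clear.

Converted, -0.12 m / 0.4 = -0.3, -0.05 m / 0.4 = -0.125.

>>> move_arm --pt "0 0 0 0 0 -0.05 0.06" --pt "0 0 0 0 0 -0.125 0.06" --pt "0 0 0 0 0 -0.225 0.06" --pt "0 0 0 0 0 -0.3 0.06" --pt "0 0 0 0 0 -0.3 0.06" --pt "0 0 0 0 0 -0.3 0.06"

```text
clock: 19.65
eef_pos: [606.7, -86.9, 184.7]
tcp_rot: [3.141, -0.0, 1.374]
contact_force: [-0.2, -0.0, -0.6]
opening: 0.701
grasp_force: 0.0
```

```bash
python3 - <<'E'
from rig import grab_frame,order
import cv2
p,d=grab_frame("side");cv2.imwrite("pics/end.png",cv2.resize(p[160:350,180:350,::-1],None,fx=3,fy=3))
E
```

```text
(no output)
```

View pics/end.png

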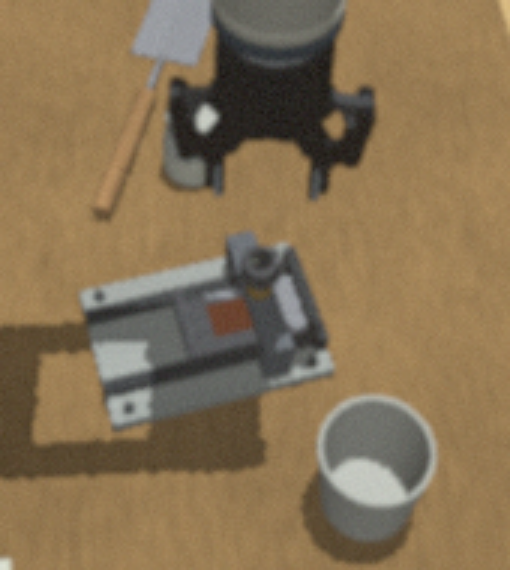

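The plate is home against the stop bar at (300,300), the gripper is clear of everything, and the tub, jar and spatula are where they were.

```bash
python3 -c "
from rig import order;print(order.sign_off())"
```

```text
the job is handed in; nothing more can be done
None
```

I handed the job in at about 20 s with the plate home against the stop, the thumbscrew seated at an estimated 30 N, the gripper clear and the bystanders in place; sign-off returned no verdict.

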